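Make the little tiled oven ready to heat

TASK

Get the bake oven ready to heat: move the lidded pot out of the door's way and stand it in the middle of the round cork trivet, keeping it upright all along, then push the oven door fully home so that it stays shut on its catch. After that turn the black regulator knob on the sloping control box until its white pointer points at the red mark, and only then slide the yellow forked lock all the way over the knob. Leave the mug, jar, oil bottle, pepper mill and canister where they stand.

Things in the scene. Friction and masses are not known exactly. Their poses are not given: they have to be found in the camera images.
- oven: fixed white tiled bake oven with a black iron top, 260 (x, depth) by 340 (y) by 250 mm high; origin: centre of its underside; its front face is at x = -130 mm, looking along its -x. The iron top (230 to 250 mm high) has an eave jutting 40 mm out before the front face, 23 mm past the outer face of the shut door
- oven_door (a joint): black iron oven door, upright hinge at the oven's +y side, rad: 0 = shut, 1.57 = open square to the front, limit 1.9. Panel 250 mm from hinge to free edge, 14 mm thick, 35 to 205 mm above the table. A sprung roller catch resists (about 10 N at the push plate) from 0.06 rad, and snaps the door to 0 once past 0.03 rad; short of that it pushes it back out
- door_hinge (a point): point on the door's hinge axis (vertical, in the middle of the panel's thickness), 120 mm above the table; its x axis is normal to the door, pointing to the inner face, and its y axis points from the free edge to the hinge
- door_push (a point): centre of the brass push plate's face on the door's outer side; plate 60 mm wide, 90 mm tall; 200 mm from the hinge axis, 13 mm out from the panel's mid-plane, 120 mm above the table; axes as door_hinge: push along +x. A small white door knob stands out 35 mm from the mid-plane, 90 mm from the hinge, 170 mm above the table
- pot: loose white round pot with a blue lid (one rigid piece), 114 mm across, 113 mm high, about 0.55 kg; origin: centre of its underside. Handle: a light wooden bar along its x axis, 84 mm long, 14 mm wide, 14 mm thick, centred 106 mm above the underside, 30 mm free above the lid (lid top at 76 mm); two posts at x = +-32 mm
- trivet: fixed round cork trivet, 132 mm across, 8 mm thick; origin: centre of its underside; its top is 8 mm above the table
- panel: sloping white face of the fixed control box, 130 mm (x, up the slope) by 240 mm (y); origin: the centre of the face's surface, 80 mm above the table; its z is the outward normal, which leans 30 degrees from vertical towards the robot side; the knob's axis stands at x = 0, y = +40 mm, the red mark is painted at x = 0, y = +92 mm. The box reaches about 60 mm before and behind the origin
- knob (a joint): regulator knob angle, rad, growing clockwise as seen looking down on the panel; at 1.4 the white pointer points straight at the red mark (along the panel's +y)
- knob_grip (a point): point on the knob's axis 28 mm out from the panel, in the middle of the black grip bar, which is 64 mm long, 14 mm wide and stands from 9 to 40 mm out from the panel. The point turns with the knob: its z is the knob's axis (outward); the bar lies along the panel's y at 1.4 and is turned from it by the rest of the angle
- lock (a joint): travel of the yellow forked slide lock along the panel's +y, m: 0 = clear of the knob, 0.055 = fully over it, with a prong either side of the knob's bar
- lock_tab (a point): middle of the lock's upright tab, 35 mm out from the panel; the tab is 44 mm (panel x) by 14 mm (panel y) and stands from 20 to 49 mm out from the panel; the prongs reach 57 mm ahead (+y) of it, 11 to 19 mm out from the panel; axes as panel
- mug: bystander: white mug, 76 mm across, 80 mm high; origin: centre of its underside
- jar: bystander: amber jar with red cap, 68 mm across, 85 mm high; origin: centre of its underside
- oil: bystander: green oil bottle, 64 mm across, 220 mm high; origin: centre of its underside
- mill: bystander: dark wooden pepper mill, 60 mm across, 165 mm high; origin: centre of its underside
- canister: bystander: white and blue canister, 84 mm across, 120 mm high; origin: centre of its underside
Not all that is in view belongs to the job. What is shaped like the pot but orange or pink is not meant.

How it is judged (in metres and radians):
On the way, in this order (a step that is already met when the one before it is completed fails the run):
1. the pot stands upright on the cork trivet, let go (horizontal distance between pot and trivet below 0.03 m and z of pot in the frame of trivet between 0.004 and 0.014 m and angle between pot's own z axis and vertical below 0.1 rad and contact force between the fingers and pot below 0.1 N and linear speed of pot below 0.02 m/s), for 0.2 s.
2. the door is shut on its catch (value of joint oven_door below 0.015 rad), for 0.3 s.
3. the knob points at the red mark (value of joint knob between 1.3 and 1.5 rad), for 0.2 s.
4. the lock is slid fully over the knob (all of step 3 and value of joint lock above 0.048 m), for 0.2 s.
At the end, for the whole second after the job is handed in: The pot stands still and upright (within 0.1 rad) on the trivet, its centre within 30 mm of the trivet's; the oven door is shut on its catch (under 0.015 rad); the knob reads 1.3 to 1.5 rad; the lock is slid at least 48 of its 55 mm over the knob (all of step 4 and horizontal distance between pot and trivet below 0.03 m and z of pot in the frame of trivet between 0.004 and 0.014 m and angle between pot's own z axis and vertical below 0.1 rad and value of joint oven_door below 0.015 rad and linear speed of pot below 0.02 m/s); the robot touches nothing.
It fails at once if the pot is tipped by more than about 30 degrees (angle between pot's own z axis and vertical above 0.52 rad).
It fails at once if a bystander (mug, jar, oil bottle, pepper mill, canister) is shifted by more than 25 mm or knocked over (distance of any of mug, jar, oil, mill, canister from where it was at the start of the episode above 0.025 m or angle between any of mug, jar, oil, mill, canister's own z axis and vertical above 0.5 rad).
It also fails if it takes over 72 s, if anything falls off the work surface, if the arm or the gripper's body presses on something with over 40 N, if the wrist force passes 120 N, or if a joint passes its speed limit or range.

ROBOT

A 6-joint arm with a two-finger parallel gripper is mounted at the origin on the work surface. World frame = base frame: x ahead of the robot, y to its left, z up, the work surface at z = 0. Lengths are in mm, angles in rad, forces in N, time in s.
With the tool pointing down it reaches from about 275 to 1000 mm from the base axis. Payload 8.4 kg.
Tool frame: the origin (TCP) lies on the centre line of the jaws, within the pads' length; the fingertips stand 25 mm ahead of it and the grasp point (between the pads) lies 6 mm ahead of it; z points along the fingers, x is the direction in which the jaws open and shut, and the axes are right-handed (so a half turn about z gives the same grasp; the last joint's range is limited). The gripper opens to 85 mm and grips with 20 to 120 N. Pads are 22 mm wide; open, the fingers measure 114 mm over their backs; the gripper's body (76 mm by 85 mm) begins 54 mm behind the grasp point. The pads swing forward as they close: fully open they stand 13 mm farther back than shut.
Start: joints at [-1.144, 0.353, 1.633, -0, 1.155, -0.002], TCP at [259.861, -568.419, 256.281] pointing down, gripper open.
Joint ranges: [-2.63, 2.63], [-0.92, 2.1], [0.06, 2.66], [-1.3, 4.44], [0, 2.69], [-3.02, 3.02]. Speed limits (rad/s): [2.22, 2.22, 2.79, 3.14, 3.14, 3.14].

INTERFACE

Orientations are given as [roll, pitch, yaw] about the fixed x, y, z axes, in that order (R = Rz(yaw) Ry(pitch) Rx(roll)).
In Python, from rig import r gives the robot as it stands. The module is installed in compiled form; this text tells all that it offers.
- The arm moves only by the tool jog_arm, never from a script. Its argument "deltas" is a list of rows, each an object with "gripper": the gripper command: -1 is fully open, 1 is shut, values between are in proportion; "translation": the shift along the world's x, y, z in units of 10 cm (1.0 is 10 cm), a list of three; "dr": the turn, a rotation vector about the world's x, y, z in units of pi/2 rad (1.0 is pi/2 rad), a list of three. In form: [{"gripper": gripper, "translation": [x, y, z], "dr": [wx, wy, wz]}, ...]. A call has 1 to 12 rows; each row shifts and turns the commanded pose from where the row before left it; what a row does not reach is not made up. A row lasts 1/12 s, in which the tool goes at most 41.7 mm and 7.16 degrees, less where a joint would pass 70% of its speed; a pose out of reach is approached as far as the arm can. A call with a number of a shift or a turn outside -1 to 1 is refused whole. A call with a gripper value outside its range is refused whole. The fingers move at their own pace and stop on an object; "squeeze" is the grip in N (left out, the last holds). Time passes only in rows, so rows that do not move let the fingers close. It gives the time, the measured TCP pose, the force and the opening at its end, in the units of the state.
- r.sense(): the state, without advancing time (a new reading comes with each control period).
- r.grab_frame(name): name is "side" or "top" or "wrist"; returns the picture (400x640x3 uint8, blue, green, red); there is no depth.
- r.calibration(name): a dict with "mtx" (3x3 intrinsics, pixels), "k1" (the pictures are not rectified: a ray, as slopes to the right and down, at radius r is drawn at 1 + k1 r^2 times it, then the intrinsics apply), "world_from_camera" (4x4, takes a point from camera to world coordinates). Camera axes: x right, y down, z forward; pixel columns grow to the right and rows downward; lengths in mm; the calibration is good to about 2 mm. A picture is of the moment at which its call begins: read the wrist's pose just before it. calibration takes no time and is no camera call; for the wrist camera it gives the pose at the moment of the call.
- r.sign_off(): hands the job in, once; it reports no verdict.
The state is a dict: "clock": time; "qpos": joint angles; "qvel": joint speeds; "joint_efforts": joint torques, N m; "eef_pos": TCP position; "tcp_rot": TCP orientation; "contact_force": force on the tool from outside, world axes, zero at the start; "wrist_torque": the same for the moment, N m; "opening": opening from 0.0 (shut) to 1.0 (fully open).
Only numpy, scipy, OpenCV 4.12 (cv2) and the standard library are available. Lean on these libraries where they do the work, as an engineer would, in place of code of your own. Each camera call takes 0.05 s, during which the arm holds its last target. There are 200 camera calls.

## Working session

There is one attempt and no reset: what is moved stays moved. The work goes in short steps, Python scripts to look and compute and a tool call to move; the robot and the scene stay as the last step left them, time stands still between calls to the robot, and variables do not carry over. Pictures are saved under pics/ and viewed, about 8 in all and at most 12, crops included, and the job is handed in when it is done.

Besides the shell and the picture viewer there is one more tool, called after "Call:" as name([rows], argument=value, ...), one row to a line, values as JSON. jog_arm: Moves the arm, as the interface text tells. Shifts and turns lie within -1 to 1; 1 stands for 10 cm of shift or pi/2 rad of turn. Its arguments: {"type":"object","properties":{"deltas":{"type":"array"},"squeeze":{"type":"number"}},"required":["deltas"]}

```bash
mkdir -p pics; cat > h.py <<'E'
import numpy as np, cv2
from rig import r
def cal(n):
    c=r.calibration(n); return np.array(c['mtx']),c['k1'],np.array(c['world_from_camera'])
def ray(n,uv,c=None):
    K,k1,T=c or cal(n)
    p=cv2.undistortPoints(np.array([[uv]],float),K,np.array([k1,0,0,0.]))[0,0]
    d=T[:3,:3]@[p[0],p[1],1]; return T[:3,3],d/np.linalg.norm(d)
def onz(n,uv,z,c=None):
    o,d=ray(n,uv,c); return o+d*(z-o[2])/d[2]
def proj(n,P,c=None):
    K,k1,T=c or cal(n); q=np.linalg.inv(T)
    return cv2.projectPoints(np.array(P,float).reshape(-1,3),q[:3,:3],q[:3,3],K,np.array([k1,0,0,0.]))[0][:,0]
def tri(rs):
    A=np.zeros((3,3));b=np.zeros(3)
    for o,d in rs:
        M=np.eye(3)-np.outer(d,d);A+=M;b+=M@o
    return np.linalg.solve(A,b)
E
python3 - <<'E'
from h import *
for n in ("top","side"):
    cv2.imwrite(f"pics/{n}0.png",r.grab_frame(n)); print(n,cal(n)[2].round(2).tolist(),cal(n)[0].tolist(),cal(n)[1])
print(r.sense())
E
```

```text
top [[-0.04, -0.98, 0.21, 295.34], [-1.0, 0.04, -0.01, 31.17], [-0.0, -0.21, -0.98, 1275.45], [0.0, 0.0, 0.0, 1.0]] [[417.0833911984393, 0.0, 326.75268087816374], [0.0, 417.0833911984393, 201.67486827961062], [0.0, 0.0, 1.0]] -0.02092884321313621
side [[0.77, -0.48, 0.41, -150.64], [-0.64, -0.6, 0.48, -796.73], [0.01, -0.64, -0.77, 1363.21], [0.0, 0.0, 0.0, 1.0]] [[495.88373015368785, 0.0, 312.8311687456146], [0.0, 495.88373015368785, 200.52269504351702], [0.0, 0.0, 1.0]] -0.0750935985796539
{'clock': 0.1, 'qpos': array([-1.14440981e+00,  3.53601004e-01,  1.63404859e+00,  6.99265532e-06,
        1.15519659e+00, -2.36765875e-03]), 'qvel': array([ 0.00124374, -0.0011631 , -0.00193903, -0.00024461, -0.00021617,
        0.00101839]), 'joint_efforts': array([ 3.24362572e-04, -6.06358838e+01, -3.42820895e+01,  3.03530487e-05,
        4.05726722e-03,  2.36360222e-05]), 'eef_pos': array([ 259.6953637 , -568.06371092,  255.62770298]), 'tcp_rot': array([-3.14158329e+00,  1.25351151e-03, -1.14204497e+00]), 'contact_force': array([-0.67925816, -0.35002219,  0.31515218]), 'wrist_torque': array([ 0.01844905, -0.02448885,  0.07205479]), 'opening': 1.0018256284829565}
```

View pics/top0.png

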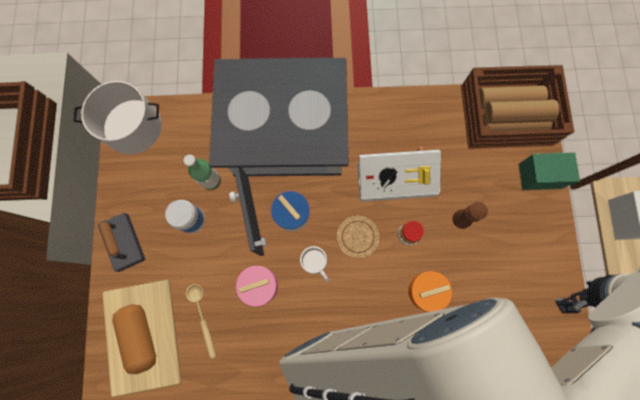

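View pics/side0.png

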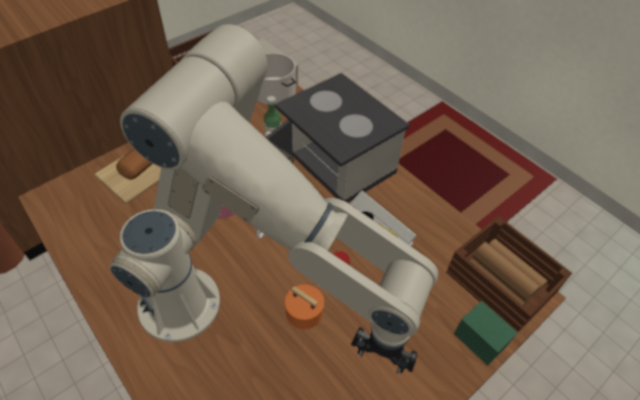

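Top view: the pot is at (290,210), trivet (358,236), and the door runs from the hinge near (240,172) to the free edge near (257,250). The panel is at (400,175) with the red mark at (369,177), and the lock is on the right. In the side view the arm hides most of the scene. Next I'll crop in closer and take measurements.

```bash
cat > m.py <<'E'
from h import *
im=cv2.imread("pics/top0.png"); hsv=cv2.cvtColor(im,cv2.COLOR_BGR2HSV)
def blob(lo,hi,box):
    x0,y0,x1,y1=box; m=cv2.inRange(hsv[y0:y1,x0:x1],np.array(lo),np.array(hi))
    m=cv2.morphologyEx(m,cv2.MORPH_CLOSE,np.ones((3,3)))
    cs=cv2.findContours(m,0,2)[0]
    if not cs: return None
    c=max(cs,key=cv2.contourArea)+[x0,y0]; return c
c=blob((95,90,40),(125,255,255),(265,185,315,235)); e=cv2.minEnclosingCircle(c); print("lid",e,onz("top",e[0],76).round(1))
c=blob((8,40,140),(30,160,255),(272,190,308,226)); q=cv2.minAreaRect(c); print("handle",q, onz("top",q[0],113).round(1))
b=cv2.boxPoints(q); P=np.array([onz("top",p,113) for p in b])[:,:2]; print(P.round(1).tolist())
for i in (0,1):
    d=P[i+1]-P[i]; print(np.linalg.norm(d).round(1),np.arctan2(d[1],d[0]).round(3))
c=blob((0,150,90),(8,255,255),(363,172,378,182)); print("red",None if c is None else cv2.minAreaRect(c))
c=blob((22,150,120),(35,255,255),(395,155,440,200)); print("lock",None if c is None else cv2.minAreaRect(c))
cv2.imwrite("pics/c1.png",cv2.resize(im[145:275,225:385],None,fx=5,fy=4.6,interpolation=cv2.INTER_CUBIC))
cv2.imwrite("pics/c2.png",cv2.resize(im[140:210,350:450],None,fx=8,fy=8,interpolation=cv2.INTER_CUBIC))
E
python3 m.py
```

```text
lid ((289.87017822265625, 209.8259735107422), 18.604217529296875) [527.1 133.1  76. ]
handle ((289.5, 204.0), (28.0, 35.0), 90.0) [536.9 130.7 113. ]
[[579.8, 180.0], [575.9, 79.7], [494.6, 82.1], [498.5, 181.0]]
100.4 -1.611
81.3 3.112
red ((369.5, 176.5), (1.0, 5.0), 90.0)
lock ((417.0, 175.0), (16.0, 22.0), 90.0)
```

View pics/c1.png

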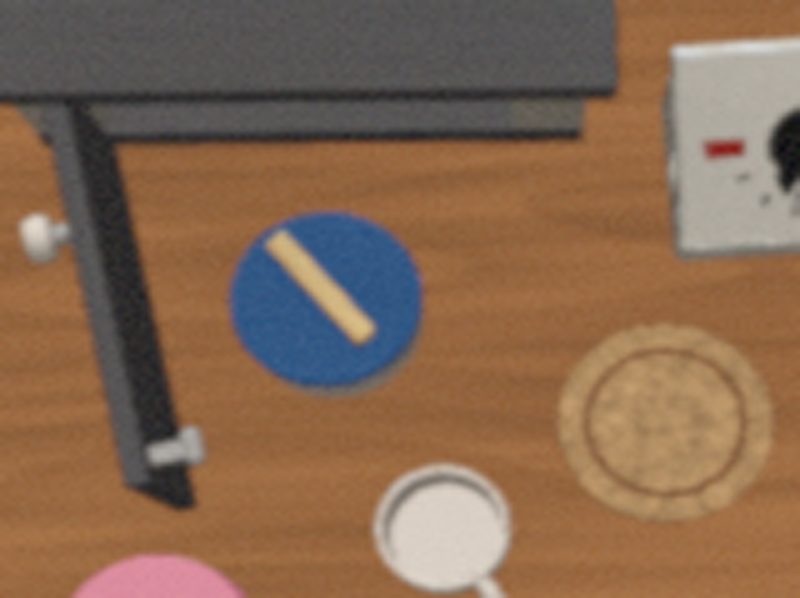

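View pics/c2.png

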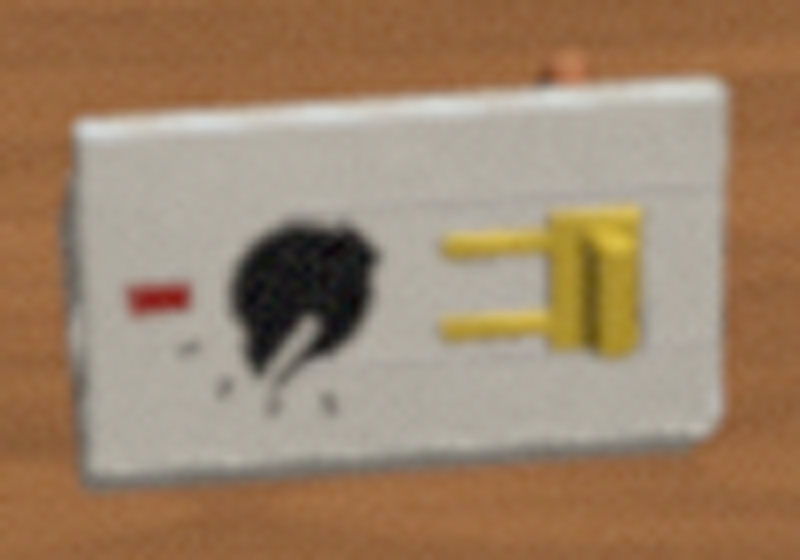

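The crops show the handle running from about (281,197) to (298,217) and the trivet at (358,236.5). The door's free edge is at (252.6,251). The knob pointer points to the lower left, about 50° anticlockwise of the red mark. The lock is on the right, clear of the knob.

```bash
cat > m2.py <<'E'
from h import *
c=cal("top"); f1=lambda p:(p[0]/5+225-.4,p[1]/4.6+145-.4); f2=lambda p:(p[0]/8+350-.4,p[1]/8+140-.4)
Z=lambda f,p,z:onz("top",f(p),z,c)
a,b=Z(f1,(275,233),113),Z(f1,(370,338),113); print("handle",a.round(),b.round(),((a+b)/2).round(1),np.linalg.norm(b-a),np.arctan2(*(a-b)[[1,0]]))
print("trivet",Z(f1,(665,421),8).round(1))
a,b=Z(f1,(63,110),205),Z(f1,(138,487),205); print("door mid h,f",a.round(1),b.round(1),np.linalg.norm(b-a),np.arctan2(*(b-a)[[1,0]]))
print("eave front corners R", Z(f1,(615,95),250).round(1), "L", onz("top",(211.5,165.5),250,c).round(1),"front base R",Z(f1,(580,135),0).round(1))
C=[Z(f2,p,z) for p,z in (((75,122),112.5),((725,80),112.5),((85,480),47.5),((718,435),47.5))]
C=np.array(C);print("corners",C.round(1).tolist()); o=C.mean(0); print("panel o",o.round(1))
yv=(C[0]+C[2]-C[1]-C[3]); yaw=np.arctan2(-yv[0],yv[1]); print("yaw",yaw, np.linalg.norm(yv)/2)
# panel frame
cy,sy=np.cos(yaw),np.sin(yaw); Y=np.array([-sy,cy,0]); H=np.array([cy,sy,0]); X=H*np.cos(np.pi/6)+[0,0,.5]; N=np.cross(X,Y)
def pl(px,h):
    O,d=ray("top",f2(px),c); P=O+d*((o+N*h-O)@N)/(d@N); v=P-o; return (v@X).round(1),(v@Y).round(1)
print("X",X,"N",N,"red",pl((158,298),0))
print("ptr",pl((310,325),40),pl((270,365),40),"bar",pl((375,240),40),pl((258,372),40))
print("tab top",pl((612,285),49),"prong tips",pl((440,245),15),pl((440,328),15))
for n,px,z in (("mug",(442,525),80),("lidpink",(158,640),76)): print(n,Z(f1,px,z).round(1))
for n,px,z in (("jar",(412,232),85),("mill",(477,211),165),("oil",(191,160),220),("can",(181,213),120)): print(n,onz("top",px,z,c).round(1))
E
python3 m2.py
```

```text
handle [564. 158. 113.] [495. 106. 113.] [529.4 132.1 113. ] 86.19014345382867 0.6568475431515273
trivet [450.4 -66.    8. ]
door mid h,f [620.1 260.5 205. ] [400. 221. 205.] 223.5953550725133 -2.963596808368264
eave front corners R [603.8 -31.8 250. ] L [617.1 317.  250. ] front base R [651.2 -23.5   0. ]
corners [[675.4, -74.9, 112.5], [682.2, -313.8, 112.5], [555.6, -76.9, 47.5], [563.5, -316.9, 47.5]]
panel o [ 619.2 -195.6   80. ]
yaw 0.030685905167675585 239.5462221310966
X [0.8656177 0.0265706 0.5      ] N [-0.49976461 -0.01534054  0.8660254 ] red (np.float64(0.2), np.float64(90.8))
ptr (np.float64(-2.8), np.float64(41.2)) (np.float64(-16.8), np.float64(55.9)) bar (np.float64(27.0), np.float64(17.3)) (np.float64(-19.1), np.float64(60.3))
tab top (np.float64(6.9), np.float64(-65.9)) prong tips (np.float64(17.0), np.float64(-11.3)) (np.float64(-14.4), np.float64(-11.1))
mug [382.   69.9  80. ]
lidpink [318.3 232.8  76. ]
jar [ 446.7 -217.    85. ]
mill [ 486.6 -381.5  165. ]
oil [644.  380.2 220. ]
can [521.6 437.2 120. ]
```

Call:
jog_arm([
  {"gripper":-1,"translation":[0.135,0.35,0],"dr":[0,0,0.0073]},
  {"gripper":-1,"translation":[0.135,0.35,0],"dr":[0,0,0.0073]},
  {"gripper":-1,"translation":[0.135,0.35,0],"dr":[0,0,0.0073]},
  {"gripper":-1,"translation":[0.135,0.35,0],"dr":[0,0,0.0073]},
  {"gripper":-1,"translation":[0.135,0.35,0],"dr":[0,0,0.0073]},
  {"gripper":-1,"translation":[0.135,0.35,0],"dr":[0,0,0.0073]},
  {"gripper":-1,"translation":[0.135,0.35,0],"dr":[0,0,0.0073]},
  {"gripper":-1,"translation":[0.135,0.35,0],"dr":[0,0,0.0073]},
  {"gripper":-1,"translation":[0.135,0.35,0],"dr":[0,0,0.0073]},
  {"gripper":-1,"translation":[0.135,0.35,0],"dr":[0,0,0.0073]},
  {"gripper":-1,"translation":[0.135,0.35,0],"dr":[0,0,0.0073]},
  {"gripper":-1,"translation":[0.135,0.35,0],"dr":[0,0,0.0073]},
])

```text
clock: 1.1
eef_pos: [421.9, -146.6, 256.2]
tcp_rot: [-3.142, 0.0, -1.004]
contact_force: [0.6, -0.0, -1.0]
opening: 1.0
```

Call:
jog_arm([
  {"gripper":-1,"translation":[0.135,0.35,0],"dr":[0,0,0.0073]},
  {"gripper":-1,"translation":[0.135,0.35,0],"dr":[0,0,0.0073]},
  {"gripper":-1,"translation":[0.135,0.35,0],"dr":[0,0,0.0073]},
  {"gripper":-1,"translation":[0.135,0.35,0],"dr":[0,0,0.0073]},
  {"gripper":-1,"translation":[0.135,0.35,0],"dr":[0,0,0.0073]},
  {"gripper":-1,"translation":[0.135,0.35,0],"dr":[0,0,0.0073]},
  {"gripper":-1,"translation":[0.135,0.35,0],"dr":[0,0,0.0073]},
  {"gripper":-1,"translation":[0.135,0.35,0],"dr":[0,0,0.0073]},
  {"gripper":-1,"translation":[0,0,0],"dr":[0,0,0]},
])

```text
clock: 1.85
eef_pos: [531.8, 136.9, 256.2]
tcp_rot: [-3.139, 0.001, -0.909]
contact_force: [-0.1, -0.1, -0.1]
opening: 1.005
```

```bash
python3 - <<'E'
from h import *
c=cal("wrist"); im=r.grab_frame("wrist"); cv2.imwrite("pics/w1.png",im)
hsv=cv2.cvtColor(im,cv2.COLOR_BGR2HSV)
lid=cv2.inRange(hsv,(95,120,40),(125,255,255)); lc=max(cv2.findContours(lid,0,2)[0],key=cv2.contourArea)
e=cv2.fitEllipse(cv2.convexHull(lc)); print("lid",e,onz("wrist",e[0],76,c).round(1))
m=np.zeros_like(lid);cv2.drawContours(m,[cv2.convexHull(lc)],-1,255,-1)
h=cv2.inRange(hsv,(10,50,130),(30,180,255))&m; hc=max(cv2.findContours(h,0,2)[0],key=cv2.contourArea); q=cv2.minAreaRect(hc)
print(q,onz("wrist",q[0],113,c).round(1)); P=np.array([onz("wrist",p,113,c) for p in cv2.boxPoints(q)]);
for i in(0,1):
  d=P[i+1]-P[i];print(np.linalg.norm(d),np.arctan2(d[1],d[0]))
E
```

```text
lid ((328.0564270019531, 186.06503295898438), (103.90155029296875, 106.74715423583984), 85.95320129394531) [531.3 132.1  76. ]
((328.4219665527344, 195.02114868164062), (84.23870849609375, 14.722661018371582), 88.87670135498047) [532.  132.6 113. ]
12.88608729644938 -0.8887174848044462
79.88651277539559 -2.4501937729477192
```

View pics/w1.png

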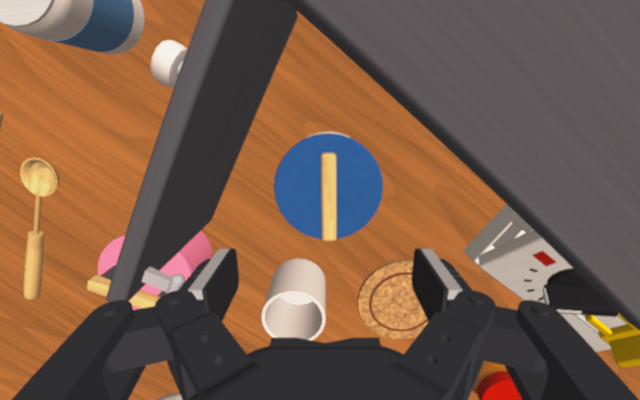

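The wrist picture shows the blue lid at (328,186) with its bar at (328,195) and nothing around it. I correct by about 4 mm, go down and grip.

Call:
jog_arm([
  {"gripper":-1,"translation":[0,-0.044,-0.28],"dr":[0,0,0.016]},
  {"gripper":-1,"translation":[0,0,-0.38],"dr":[0,0,0]},
  {"gripper":-1,"translation":[0,0,-0.38],"dr":[0,0,0]},
  {"gripper":-1,"translation":[0,0,-0.28],"dr":[0,0,0]},
  {"gripper":-1,"translation":[0,0,-0.12],"dr":[0,0,0]},
  {"gripper":-1,"translation":[0,0,0],"dr":[0,0,0]},
  {"gripper":0,"translation":[0,0,0],"dr":[0,0,0]},
  {"gripper":1,"translation":[0,0,0],"dr":[0,0,0]},
  {"gripper":1,"translation":[0,0,0],"dr":[0,0,0]},
  {"gripper":1,"translation":[0,0,0],"dr":[0,0,0]},
  {"gripper":1,"translation":[0,0,0],"dr":[0,0,0]},
  {"gripper":1,"translation":[0,0,0],"dr":[0,0,0]},
], squeeze=60)

```text
clock: 2.9
eef_pos: [530.0, 127.5, 113.1]
tcp_rot: [-3.141, 0.0, -0.888]
contact_force: [-4.6, 5.1, 1.5]
opening: 0.154
```

Call:
jog_arm([
  {"gripper":1,"translation":[0,0,0],"dr":[0,0,0]},
  {"gripper":1,"translation":[0,0,0],"dr":[0,0,0]},
  {"gripper":1,"translation":[0,0,0.1],"dr":[0,0,0]},
  {"gripper":1,"translation":[0,0,0.2],"dr":[0,0,0]},
  {"gripper":1,"translation":[0,0,0.2],"dr":[0,0,0]},
  {"gripper":1,"translation":[0,0,0],"dr":[0,0,0]},
])

```text
clock: 3.4
eef_pos: [531.6, 127.4, 165.5]
tcp_rot: [-3.138, -0.002, -0.887]
contact_force: [1.6, 1.0, -4.8]
opening: 0.149
```

Call:
jog_arm([
  {"gripper":1,"translation":[-0.04,-0.1,0.1],"dr":[0,0,0]},
  {"gripper":1,"translation":[-0.1,-0.23,0],"dr":[0,0,0]},
  {"gripper":1,"translation":[-0.125,-0.3,0],"dr":[0,0,0]},
  {"gripper":1,"translation":[-0.125,-0.3,0],"dr":[0,0,0]},
  {"gripper":1,"translation":[-0.125,-0.3,0],"dr":[0,0,0]},
  {"gripper":1,"translation":[-0.125,-0.3,0],"dr":[0,0,0]},
  {"gripper":1,"translation":[-0.11,-0.25,0],"dr":[0,0,0]},
  {"gripper":1,"translation":[-0.085,-0.175,0],"dr":[0,0,0]},
  {"gripper":1,"translation":[0,0,0],"dr":[0,0,0]},
  {"gripper":1,"translation":[0,0,-0.1],"dr":[0,0,0]},
  {"gripper":1,"translation":[0,0,0],"dr":[0,0,0]},
])

```text
clock: 4.32
eef_pos: [445.3, -68.2, 160.5]
tcp_rot: [3.14, 0.002, -0.888]
contact_force: [-1.0, 0.2, -5.9]
opening: 0.148
```

```bash
python3 - <<'E'
from h import *
s=r.sense();print(s['eef_pos'],s['contact_force'],s['opening'])
cv2.imwrite("pics/w2.png",np.vstack([r.grab_frame("wrist")[:,:],]))
cv2.imwrite("pics/t2.png",r.grab_frame("top")[120:300,200:460])
E
```

```text
[445.33252817 -68.19806182 160.48978455] [-0.98651913  0.22310837 -5.92735511] 0.1481180811843094
```

View pics/w2.png

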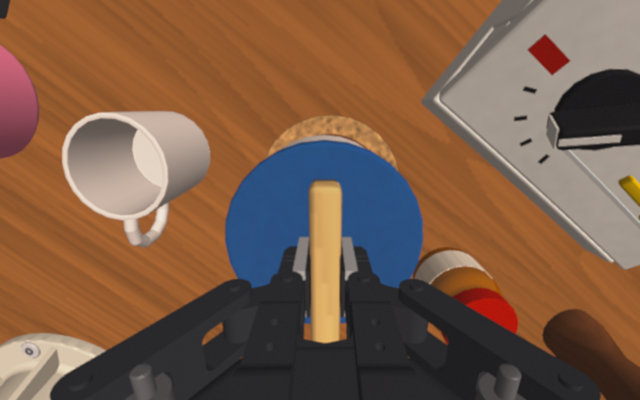

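The wrist view shows the pot held upright, with the cork arc's top at about (333,115). I check the trivet centre from that arc.

```bash
python3 - <<'E'
from h import *
c=cal("wrist"); 
from scipy.optimize import least_squares
P=np.array([onz("wrist",p,8,c)[:2] for p in [(270,151),(285,131),(305,119),(333,115),(362,120),(382,135),(396,160)]])
s=least_squares(lambda q:np.hypot(*(P-q).T)-66,[450,-66]);print(s.x,s.fun.round(1))
im=cv2.imread("pics/w2.png");hsv=cv2.cvtColor(im,cv2.COLOR_BGR2HSV)
E=[onz("wrist",p,76,c)[:2] for p in [(226,230),(240,190),(270,158),(325,140),(375,155),(410,190),(422,230)]]
E=np.array(E);s=least_squares(lambda q:np.hypot(*(E-q[:2]).T)-q[2],[450,-66,57]);print("lid if on table-z76",s.x)
E=np.array([onz("wrist",p,76+48,c)[:2] for p in [(226,230),(240,190),(270,158),(325,140),(375,155),(410,190),(422,230)]])
s=least_squares(lambda q:np.hypot(*(E-q[:2]).T)-q[2],[450,-66,57]);print("lid held",s.x)
E
```

```text
[450.94096797 -71.17150231] [-0.9  0.2  0.3 -0.5  1.   0.3 -1.2]
lid if on table-z76 [429.1393716  -81.31978543  72.35977215]
lid held [446.28855022 -67.5199052   55.26929162]
```

Call:
jog_arm([
  {"gripper":1,"translation":[0.045,-0.02,-0.15],"dr":[0,0,0]},
  {"gripper":1,"translation":[0,0,-0.15],"dr":[0,0,0]},
  {"gripper":1,"translation":[0,0,-0.07],"dr":[0,0,0]},
  {"gripper":1,"translation":[0,0,-0.03],"dr":[0,0,0]},
  {"gripper":1,"translation":[0,0,-0.01],"dr":[0,0,0]},
  {"gripper":1,"translation":[0,0,0],"dr":[0,0,0]},
])

```text
clock: 4.92
eef_pos: [450.9, -70.0, 121.4]
tcp_rot: [3.141, 0.0, -0.887]
contact_force: [-0.1, -0.5, -4.7]
opening: 0.157
```

Call:
jog_arm([
  {"gripper":0.4,"translation":[0,0,0],"dr":[0,0,0]},
  {"gripper":0,"translation":[0,0,0],"dr":[0,0,0]},
  {"gripper":-0.5,"translation":[0,0,0],"dr":[0,0,0]},
  {"gripper":-0.5,"translation":[0,0,0],"dr":[0,0,0]},
  {"gripper":-0.5,"translation":[0,0,0],"dr":[0,0,0]},
  {"gripper":-0.5,"translation":[0,0,0.2],"dr":[0,0,0]},
  {"gripper":-0.5,"translation":[0,0,0.4],"dr":[0,0,0]},
  {"gripper":-0.5,"translation":[0,0,0.4],"dr":[0,0,0]},
  {"gripper":-0.5,"translation":[0,0,0.4],"dr":[0,0,0]},
  {"gripper":0,"translation":[0,0,0.2],"dr":[0,0,0]},
  {"gripper":1,"translation":[0,0,0],"dr":[0,0,0]},
])

```text
clock: 5.83
eef_pos: [453.4, -70.8, 286.5]
tcp_rot: [-3.136, -0.007, -0.888]
contact_force: [1.3, -0.4, -0.4]
opening: 0.477
```

```bash
python3 - <<'E'
from h import *
s=r.sense();print(s['eef_pos'],s['contact_force'],s['opening'],s['qpos'])
c=cal("wrist"); im=r.grab_frame("wrist"); hsv=cv2.cvtColor(im,cv2.COLOR_BGR2HSV)
lid=cv2.inRange(hsv,(95,120,40),(125,255,255)); lc=max(cv2.findContours(lid,0,2)[0],key=cv2.contourArea)
e=cv2.fitEllipse(cv2.convexHull(lc)); print("lid",e,onz("wrist",e[0],84,c).round(1))
E
```

```text
[453.40607314 -70.76427094 286.45511904] [ 1.27514149 -0.44252642 -0.44565369] 0.47723162348391057 [-1.58097697e-01  5.26495479e-02  1.94329778e+00  8.58331652e-06
  1.13673955e+00  7.29554137e-01]
lid ((320.83135986328125, 177.38294982910156), (97.894775390625, 100.10702514648438), 91.4536361694336) [452.9 -67.6  84. ]
```

The pot stands within about 4 mm of the trivet's centre. Next I take the closed gripper round to the outer side of the door.

Call:
jog_arm([
  {"gripper":1,"translation":[0,0.4,0],"dr":[0,0,0]},
  {"gripper":1,"translation":[0,0.4,0],"dr":[0,0,0]},
  {"gripper":1,"translation":[0,0.4,0],"dr":[0,0,0]},
  {"gripper":1,"translation":[0,0.4,0],"dr":[0,0,0]},
  {"gripper":1,"translation":[0,0.4,0],"dr":[0,0,0]},
  {"gripper":1,"translation":[0,0.4,0],"dr":[0,0,0]},
  {"gripper":1,"translation":[0,0.4,0],"dr":[0,0,0]},
  {"gripper":1,"translation":[0,0.4,0],"dr":[0,0,0]},
  {"gripper":1,"translation":[0,0.4,0],"dr":[0,0,0]},
  {"gripper":1,"translation":[0,0,-0.36],"dr":[0,0,0]},
  {"gripper":1,"translation":[0,0,-0.36],"dr":[0,0,0]},
  {"gripper":1,"translation":[0,0,-0.34],"dr":[0,0,0]},
])

```text
clock: 6.88
eef_pos: [449.7, 290.1, 172.5]
tcp_rot: [3.14, 0.0, -0.886]
contact_force: [-0.2, -0.1, -0.6]
opening: -0.003
```

Call:
jog_arm([
  {"gripper":1,"translation":[0,0,0],"dr":[0,0,0]},
  {"gripper":1,"translation":[-0.03,-0.17,0],"dr":[0,0,0]},
  {"gripper":1,"translation":[-0.03,-0.16,0],"dr":[0,0,0]},
  {"gripper":1,"translation":[0.04,-0.25,0],"dr":[0,0,0]},
  {"gripper":1,"translation":[0.04,-0.25,0],"dr":[0,0,0]},
  {"gripper":1,"translation":[0.1,-0.23,0],"dr":[0,0,0]},
  {"gripper":1,"translation":[0.1,-0.23,0],"dr":[0,0,0]},
  {"gripper":1,"translation":[0.16,-0.2,0],"dr":[0,0,0]},
  {"gripper":1,"translation":[0.16,-0.2,0],"dr":[0,0,0]},
  {"gripper":1,"translation":[0,0,0],"dr":[0,0,0]},
])

```text
clock: 7.72
eef_pos: [507.7, 116.8, 177.9]
tcp_rot: [-3.138, -0.003, -0.89]
contact_force: [0.4, 0.2, 0.5]
opening: 0.002
```

```bash
python3 - <<'E'
from h import *
s=r.sense();print(s['eef_pos'],s['tcp_rot'],s['contact_force'],s['qpos'])
a=r.grab_frame("top")[130:280,180:400];a=cv2.resize(a,None,fx=3,fy=3,interpolation=2)
cv2.imwrite("pics/t3.png",a)
E
```

```text
[507.70052151 116.7743813  177.86373777] [-3.13780032 -0.00327302 -0.89048195] [0.37543073 0.20294895 0.49022332] [ 2.23967770e-01  2.84402365e-01  1.93083736e+00 -1.59054524e-03
  9.21506942e-01  1.11540212e+00]
```

View pics/t3.png

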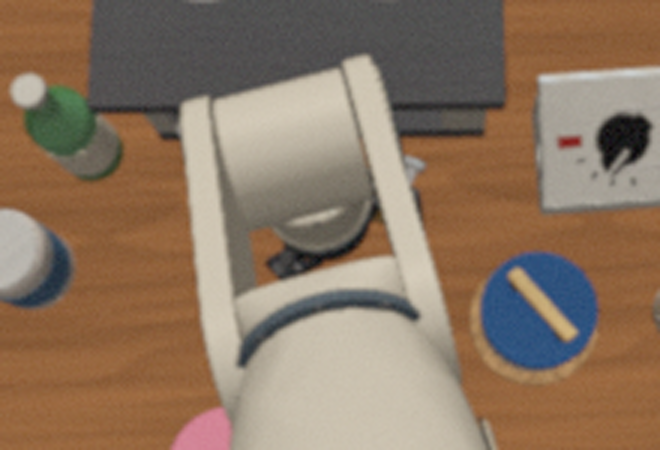

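The door followed to about 0.6 rad, with its free edge near (410,190). The pot stands on the trivet. I back off and tilt the tool to get under the eave.

Call:
jog_arm([
  {"gripper":1,"translation":[-0.25,0.05,0],"dr":[0,0,0]},
  {"gripper":1,"translation":[0,-0.02,-0.05],"dr":[0,-0.078,0]},
  {"gripper":1,"translation":[0,-0.02,-0.05],"dr":[0,-0.078,0]},
  {"gripper":1,"translation":[0,-0.02,-0.05],"dr":[0,-0.078,0]},
  {"gripper":1,"translation":[0,-0.02,-0.05],"dr":[0,-0.078,0]},
  {"gripper":1,"translation":[0,-0.02,-0.05],"dr":[0,-0.078,0]},
  {"gripper":1,"translation":[0,-0.02,-0.05],"dr":[0,-0.078,0]},
  {"gripper":1,"translation":[0,-0.02,-0.05],"dr":[0,-0.078,0]},
  {"gripper":1,"translation":[0,0,0],"dr":[0,0,0]},
  {"gripper":1,"translation":[0,0,0],"dr":[0,0,0]},
])

```text
clock: 8.6
eef_pos: [485.6, 100.5, 159.9]
tcp_rot: [-2.726, -0.372, -0.989]
contact_force: [-0.1, 0.6, 0.0]
opening: 0.001
```

```bash
python3 - <<'E'
from h import *
from scipy.spatial.transform import Rotation as R
s=r.sense();print(s['eef_pos'],s['contact_force'],s['qpos'])
print(R.from_euler('xyz',s['tcp_rot']).as_matrix().round(2))
E
```

```text
[485.64454703 100.47918814 159.90440443] [-0.07518578  0.58755565  0.01750513] [ 0.34927613  0.14664305  2.33073538 -0.97597088  0.28223622  2.15621102]
[[ 0.51 -0.68  0.52]
 [-0.78 -0.63 -0.06]
 [ 0.36 -0.38 -0.85]]
```

```bash
cat > k.py <<'E'
import numpy as np
from scipy.optimize import least_squares,fsolve
D=[(624.7,255.6,.3536,1.63405,None),(np.hypot(453.4,70.8),286.5,.0526,1.9433,None),(np.hypot(507.7,116.8),177.9,.2844,1.93084,None)]
from math import *
zt=np.array([.52,-.06,-.85]); zt/=np.linalg.norm(zt); Pt=np.array([485.6,100.5,159.9])
def f(p):
    a,L1,L2,h,off,d=p; e=[]
    for r,z,q2,q3,_ in D:
        e+=[a+L1*sin(q2)+L2*sin(q2+q3+off)-r, h+L1*cos(q2)+L2*cos(q2+q3+off)-d-z]
    q1,q2,q3=.34928,.14664,2.33074; W=Pt-d*zt
    e+=[a+L1*sin(q2)+L2*sin(q2+q3+off)-np.hypot(W[0],W[1]), h+L1*cos(q2)+L2*cos(q2+q3+off)-W[2], (atan2(W[1],W[0])-q1)*500]
    return e
s=least_squares(f,[0,450,450,300,0,250]);p=s.x;print(p.round(1),s.fun.round(1))
a,L1,L2,h,off,d=p
def q(r,z,t):
    w=r-d*sin(t),z+d*cos(t)
    x=fsolve(lambda v:[a+L1*sin(v[0])+L2*sin(v[0]+v[1]+off)-w[0],h+L1*cos(v[0])+L2*cos(v[0]+v[1]+off)-w[1]],[.3,1.9])
    return x.round(2),round(pi-t-x.sum(),2)
for r in (500,540,580,605,620):
  for z in (105,125,141):
    print(r,z,[q(r,z,t) for t in (.4,.5,.6,.7)])
E
python3 k.py
```

```text
[7.900e+00 5.576e+02 4.908e+02 2.870e+02 1.000e-01 3.067e+02] [-0.   0.1 -0.1 -0.5  0.2  0.7 -0.2 -0.3  0.3]
500 105 [(array([0.27, 2.29]), np.float64(0.19)), (array([0.27, 2.35]), np.float64(0.02)), (array([0.29, 2.41]), np.float64(-0.15)), (array([0.32, 2.46]), np.float64(-0.34))]
500 125 [(array([0.22, 2.27]), np.float64(0.24)), (array([0.22, 2.34]), np.float64(0.08)), (array([0.23, 2.4 ]), np.float64(-0.09)), (array([0.26, 2.46]), np.float64(-0.27))]
500 141 [(array([0.19, 2.26]), np.float64(0.29)), (array([0.18, 2.33]), np.float64(0.13)), (array([0.19, 2.39]), np.float64(-0.03)), (array([0.21, 2.45]), np.float64(-0.21))]
540 105 [(array([0.32, 2.2 ]), np.float64(0.22)), (array([0.32, 2.27]), np.float64(0.06)), (array([0.33, 2.33]), np.float64(-0.11)), (array([0.36, 2.38]), np.float64(-0.3))]
540 125 [(array([0.28, 2.19]), np.float64(0.27)), (array([0.27, 2.26]), np.float64(0.11)), (array([0.28, 2.32]), np.float64(-0.05)), (array([0.3 , 2.38]), np.float64(-0.23))]
540 141 [(array([0.24, 2.18]), np.float64(0.31)), (array([0.23, 2.25]), np.float64(0.16)), (array([0.24, 2.31]), np.f
[... 921 characters left out ...]
7))]
605 141 [(array([0.33, 2.05]), np.float64(0.36)), (array([0.32, 2.12]), np.float64(0.21)), (array([0.32, 2.18]), np.float64(0.05)), (array([0.33, 2.24]), np.float64(-0.12))]
620 105 [(array([0.41, 2.04]), np.float64(0.29)), (array([0.41, 2.1 ]), np.float64(0.14)), (array([0.41, 2.16]), np.float64(-0.03)), (array([0.43, 2.22]), np.float64(-0.2))]
620 125 [(array([0.38, 2.03]), np.float64(0.34)), (array([0.37, 2.09]), np.float64(0.18)), (array([0.37, 2.15]), np.float64(0.02)), (array([0.38, 2.21]), np.float64(-0.15))]
620 141 [(array([0.35, 2.02]), np.float64(0.37)), (array([0.34, 2.08]), np.float64(0.22)), (array([0.34, 2.15]), np.float64(0.06)), (array([0.35, 2.21]), np.float64(-0.11))]
```

Call:
jog_arm([
  {"gripper":1,"translation":[0,0.04,-0.12],"dr":[-0.034,0.014,-0.022]},
  {"gripper":1,"translation":[0,0.04,-0.12],"dr":[-0.034,0.014,-0.022]},
  {"gripper":1,"translation":[0,0.04,-0.12],"dr":[-0.034,0.014,-0.022]},
  {"gripper":1,"translation":[0,0,-0.12],"dr":[0,0,0]},
  {"gripper":1,"translation":[0,0,0],"dr":[0,0,0]},
])

```text
clock: 9.02
eef_pos: [485.6, 113.4, 109.7]
tcp_rot: [-2.885, -0.471, -1.028]
contact_force: [0.4, -0.3, 0.3]
opening: 0.001
```

```bash
cat > st.py <<'E'
from h import *
from scipy.spatial.transform import Rotation as R
s=r.sense();print(s['clock'],s['eef_pos'].round(1),s['contact_force'].round(1),s['qpos'].round(2))
print(R.from_euler('xyz',s['tcp_rot']).as_matrix().round(3))
E
python3 st.py
```

```text
9.0167 [485.6 113.4 109.7] [ 0.4 -0.3  0.3] [ 0.5   0.32  2.26 -1.08  0.51  2.42]
[[ 0.46  -0.769  0.444]
 [-0.763 -0.598 -0.244]
 [ 0.454 -0.226 -0.862]]
```

Call:
jog_arm([
  {"gripper":1,"translation":[0.13,-0.05,0],"dr":[0,0,0]},
  {"gripper":1,"translation":[0.13,-0.08,0],"dr":[0,0,0]},
  {"gripper":1,"translation":[0.13,-0.08,0],"dr":[0,0,0]},
  {"gripper":1,"translation":[0.13,-0.06,0],"dr":[0,0,0]},
  {"gripper":1,"translation":[0.13,-0.05,0],"dr":[0,0,0]},
  {"gripper":1,"translation":[0.13,-0.03,0],"dr":[0,0,0]},
  {"gripper":1,"translation":[0.13,-0.03,0],"dr":[0,0,0]},
  {"gripper":1,"translation":[0,0,0],"dr":[0,0,0]},
])

```text
clock: 9.68
eef_pos: [579.1, 73.9, 112.5]
tcp_rot: [-2.879, -0.472, -1.033]
contact_force: [0.7, 0.0, 0.1]
opening: -0.004
```

```bash
python3 st.py; python3 - <<'E'
from h import *
a=r.grab_frame("top")[130:280,180:460];b=r.grab_frame("wrist")
a=cv2.resize(a,(640,343),interpolation=2)
cv2.imwrite("pics/t4.png",cv2.resize(np.vstack([a,b]),None,fx=.8,fy=.8))
E
```

```text
9.6833 [579.1  73.9 112.5] [0.7 0.  0.1] [ 0.33  0.39  2.12 -1.02  0.46  2.19]
[[ 0.457 -0.769  0.448]
 [-0.765 -0.596 -0.244]
 [ 0.454 -0.231 -0.86 ]]
```

View pics/t4.png

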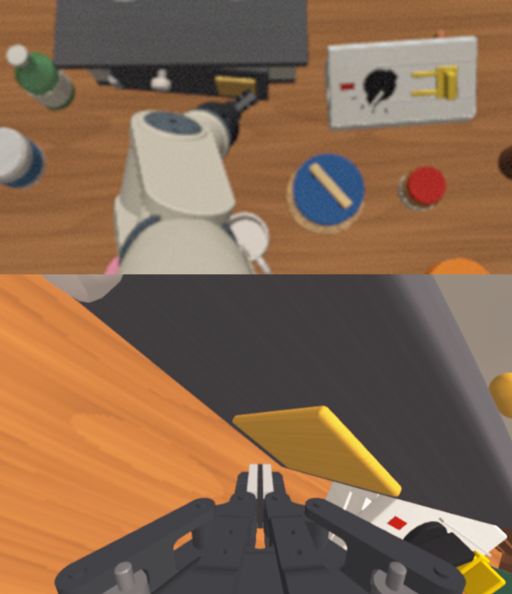

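The door has coasted to nearly shut. The brass plate is seen just ahead of the fingertips, at about (235,87) in the upper picture. I push it home in small steps.

Call:
jog_arm([
  {"gripper":1,"translation":[0.06,0,0.1],"dr":[0,0,0]},
  {"gripper":1,"translation":[0.06,0,0],"dr":[0,0,0]},
  {"gripper":1,"translation":[0.05,0,0],"dr":[0,0,0]},
  {"gripper":1,"translation":[0.04,0,0],"dr":[0,0,0]},
  {"gripper":1,"translation":[0,0,0],"dr":[0,0,0]},
])

```text
clock: 10.2
eef_pos: [596.9, 74.0, 120.5]
tcp_rot: [-2.884, -0.472, -1.031]
contact_force: [-4.8, -0.5, 3.3]
opening: -0.003
```

Call:
jog_arm([
  {"gripper":1,"translation":[0.03,0,0],"dr":[0,0,0]},
  {"gripper":1,"translation":[0.03,0,0],"dr":[0,0,0]},
  {"gripper":1,"translation":[0.03,0,0],"dr":[0,0,0]},
  {"gripper":1,"translation":[0,0,0],"dr":[0,0,0]},
])

```text
clock: 10.53
eef_pos: [606.3, 74.1, 120.3]
tcp_rot: [-2.883, -0.472, -1.03]
contact_force: [-3.1, -1.3, -0.7]
opening: -0.003
```

Call:
jog_arm([
  {"gripper":1,"translation":[0.02,0,0],"dr":[0,0,0]},
  {"gripper":1,"translation":[0.02,0,0],"dr":[0,0,0]},
  {"gripper":1,"translation":[0,0,0],"dr":[0,0,0]},
  {"gripper":1,"translation":[0,0,0],"dr":[0,0,0]},
])

```text
clock: 10.87
eef_pos: [607.5, 73.6, 119.7]
tcp_rot: [-2.887, -0.471, -1.03]
contact_force: [-22.8, 3.1, 13.1]
opening: 0.003
```

Call:
jog_arm([
  {"gripper":1,"translation":[-0.05,0,0],"dr":[0,0,0]},
  {"gripper":1,"translation":[-0.2,0,0],"dr":[0,0,0]},
  {"gripper":1,"translation":[-0.3,0,0.1],"dr":[0,0,0]},
  {"gripper":1,"translation":[-0.2,0,0.3],"dr":[0,0,0]},
  {"gripper":1,"translation":[0,0,0.4],"dr":[0,0,0]},
  {"gripper":1,"translation":[0,0,0.3],"dr":[0,0,0]},
  {"gripper":1,"translation":[0,0,0],"dr":[0,0,0]},
])

```text
clock: 11.45
eef_pos: [539.1, 76.3, 237.7]
tcp_rot: [-2.869, -0.474, -1.034]
contact_force: [1.0, 0.9, 0.4]
opening: 0.001
```

```bash
cat > g.py <<'E'
from h import *
from scipy.spatial.transform import Rotation as R
o=np.array([619.2,-195.6,80]); yaw=.0307
Y=np.array([-np.sin(yaw),np.cos(yaw),0]);X=np.array([np.cos(yaw),np.sin(yaw),0])*np.cos(np.pi/6)+[0,0,.5];N=np.cross(X,Y)
def goal(px,py,h,a):  # tool x at angle a in panel (X->Y), tcp at h out
    x=np.cos(a)*X+np.sin(a)*Y; z=-N
    Rt=np.column_stack([x,np.cross(z,x),z]); P=o+px*X+py*Y+h*N
    s=r.sense(); Rc=R.from_euler('xyz',s['tcp_rot'])
    print("now",s['clock'],s['eef_pos'].round(1),s['contact_force'].round(1),s['qpos'].round(2))
    print("goal",P.round(1),"d/100",((P-s['eef_pos'])/100).round(3),"dr units",((R.from_matrix(Rt)*Rc.inv()).as_rotvec()/(np.pi/2)).round(4))
E
python3 -c "
from g import *
goal(0,40,139,-2.36);goal(0,40,139,.785)
cv2.imwrite('pics/t5.png',r.grab_frame('top'))"
```

```text
now 11.45 [539.1  76.3 237.7] [1.  0.9 0.4] [ 0.37  0.12  2.11 -0.69  0.66  1.83]
goal [ 548.5 -157.8  200.4] d/100 [ 0.094 -2.34  -0.373] dr units [ 0.5571 -0.1212 -0.7258]
now 11.45 [539.1  76.3 237.7] [1.  0.9 0.4] [ 0.37  0.12  2.11 -0.69  0.66  1.83]
goal [ 548.5 -157.8  200.4] d/100 [ 0.094 -2.34  -0.373] dr units [-0.4216  0.108   1.0111]
```

Call:
jog_arm([
  {"gripper":1,"translation":[0.008,-0.195,0],"dr":[0.0464,-0.0101,-0.0605]},
  {"gripper":1,"translation":[0.008,-0.195,0],"dr":[0.0464,-0.0101,-0.0605]},
  {"gripper":1,"translation":[0.008,-0.195,0],"dr":[0.0464,-0.0101,-0.0605]},
  {"gripper":1,"translation":[0.008,-0.195,0],"dr":[0.0464,-0.0101,-0.0605]},
  {"gripper":1,"translation":[0.008,-0.195,0],"dr":[0.0464,-0.0101,-0.0605]},
  {"gripper":1,"translation":[0.008,-0.195,0],"dr":[0.0464,-0.0101,-0.0605]},
  {"gripper":1,"translation":[0.008,-0.195,0],"dr":[0.0464,-0.0101,-0.0605]},
  {"gripper":0,"translation":[0.008,-0.195,0],"dr":[0.0464,-0.0101,-0.0605]},
  {"gripper":-1,"translation":[0.008,-0.195,-0.09],"dr":[0.0464,-0.0101,-0.0605]},
  {"gripper":-1,"translation":[0.008,-0.195,-0.09],"dr":[0.0464,-0.0101,-0.0605]},
  {"gripper":-1,"translation":[0.008,-0.195,-0.09],"dr":[0.0464,-0.0101,-0.0605]},
  {"gripper":-1,"translation":[0.008,-0.195,-0.09],"dr":[0.0464,-0.0101,-0.0605]},
])

```text
clock: 12.5
eef_pos: [545.3, -160.8, 193.7]
tcp_rot: [-2.766, 0.366, -2.261]
contact_force: [1.3, 0.6, 0.2]
opening: 0.706
```

Call:
jog_arm([
  {"gripper":-1,"translation":[0,0,0],"dr":[0,0,0]},
  {"gripper":-1,"translation":[0,0,0],"dr":[0,0,0]},
])

```text
clock: 12.67
eef_pos: [544.6, -160.4, 193.3]
tcp_rot: [-2.767, 0.362, -2.258]
contact_force: [0.4, -0.3, -0.2]
opening: 0.978
```

```bash
python3 -c "
from g import *
goal(0,40,139,-2.36)
b=r.grab_frame('wrist');a=r.grab_frame('top');cv2.imwrite('pics/w6.png',b)
cv2.imwrite('pics/c6.png',cv2.resize(np.vstack([cv2.resize(a[140:215,210:370],(640,300),interpolation=2),b[:340]]),None,fx=.9,fy=.9))"
```

```text
now 12.6667 [ 544.6 -160.4  193.3] [ 0.4 -0.3 -0.2] [-0.41  0.19  2.14  0.58  0.4   1.42]
goal [ 548.5 -157.8  200.4] d/100 [0.039 0.027 0.071] dr units [-0.0039 -0.006  -0.0026]
```

View pics/c6.png

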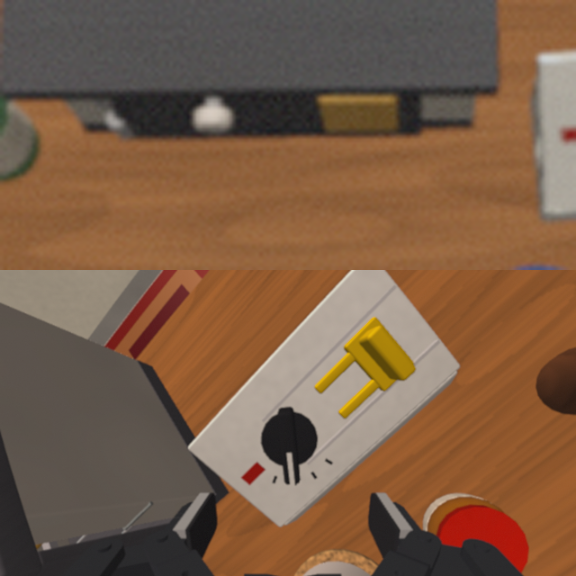

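The door lies flush under the eave. The wrist view shows the knob at (290,438), its bar from (286,409) to (294,483), and the red mark at (253,474). I refine the knob's place and angle from these.

```bash
python3 -c "
from g import *
c=cal('wrist')
def pl(p,h):
    O,d=ray('wrist',((p[0])/.9,(p[1]-270)/.9),c); P=O+d*((o+N*h-O)@N)/(d@N); v=P-o; return np.array([v@X,v@Y]).round(1)
print('red',pl((253,474),0),'disc',pl((290,438),9))
a,b=pl((286,409),40),pl((294,483),40);print('bar',a,b,(a+b)/2,np.linalg.norm(a-b),np.arctan2(*(b-a)))
a,b=pl((289,455),40),pl((294,480),40);print('ptr',a,b,np.arctan2(*(b-a)))
print('corners',pl((190,447),0),pl((281,525),0),pl((459,368),0))
print('tab top',pl((380,330),49),pl((413,367),49),'prongs',pl((318,388),15),pl((343,413),15))
"
```

```text
red [-0.1 89.1] disc [ 1.6 33.8]
bar [26.4 13. ] [-23.6  53.8] [ 1.4 33.4] 64.53402203489257 -0.8863751448411944
ptr [-2.5 38.7] [-21.6  51.8] -0.9696208325477784
corners [ 63.7 112.3] [-62.1 111.9] [ -62.6 -121.7]
tab top [ 19.8 -75.3] [-16.8 -76.4] prongs [ 17.3 -16.5] [-14.4 -17.3]
```

```bash
python3 -c "
from g import *
goal(1,34.5,90,-2.256);goal(1,34.5,39,-2.256)"
```

```text
now 12.7667 [ 545.3 -159.1  194.5] [-0.   1.  -0.3] [-0.41  0.18  2.14  0.58  0.4   1.42]
goal [ 574.  -162.5  158.4] d/100 [ 0.287 -0.034 -0.361] dr units [-0.0358 -0.0062  0.0525]
now 12.7667 [ 545.3 -159.1  194.5] [-0.   1.  -0.3] [-0.41  0.18  2.14  0.58  0.4   1.42]
goal [ 599.5 -161.7  114.3] d/100 [ 0.542 -0.026 -0.802] dr units [-0.0358 -0.0062  0.0525]
```

Call:
jog_arm([
  {"gripper":-0.3,"translation":[0.09,-0.01,-0.12],"dr":[-0.012,-0.002,0.0175]},
  {"gripper":-0.3,"translation":[0.1,-0.012,-0.12],"dr":[-0.012,-0.002,0.0175]},
  {"gripper":-0.3,"translation":[0.1,-0.012,-0.12],"dr":[-0.012,-0.002,0.0175]},
  {"gripper":-0.3,"translation":[0,0,0],"dr":[0,0,0]},
  {"gripper":-0.3,"translation":[0,0,0],"dr":[0,0,0]},
])

```text
clock: 13.18
eef_pos: [574.7, -161.4, 158.9]
tcp_rot: [-2.722, 0.323, -2.156]
contact_force: [-0.2, -0.6, 0.7]
opening: 0.648
```

```bash
python3 -c "
from g import *
goal(1,34.5,39,-2.256);b=r.grab_frame('wrist');cv2.imwrite('pics/w7.png',b)"
```

```text
now 13.1833 [ 574.7 -161.4  158.9] [-0.2 -0.6  0.7] [-0.38  0.28  2.12  0.7   0.32  1.22]
goal [ 599.5 -161.7  114.3] d/100 [ 0.248 -0.003 -0.446] dr units [-0.0008  0.0001 -0.0003]
```

View pics/w7.png

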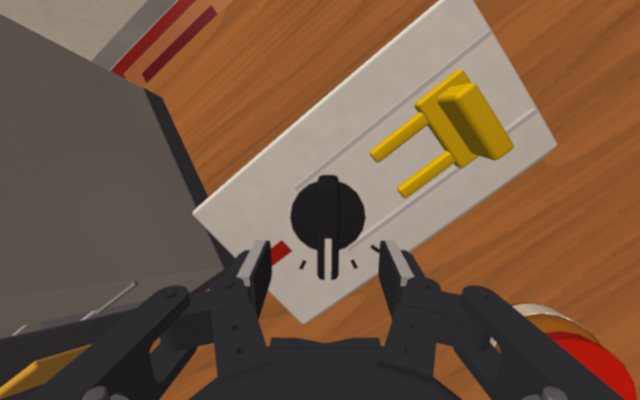

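The bar is vertical at column 328, midway between the fingers (about 257 and 395), so the grasp is aligned. I go in and grip.

Call:
jog_arm([
  {"gripper":-0.3,"translation":[0.1,0,-0.18],"dr":[0,0,0]},
  {"gripper":-0.3,"translation":[0.09,0,-0.16],"dr":[0,0,0]},
  {"gripper":-0.3,"translation":[0.06,0,-0.107],"dr":[0,0,0]},
  {"gripper":-0.3,"translation":[0,0,0],"dr":[0,0,0]},
  {"gripper":1,"translation":[0,0,0],"dr":[0,0,0]},
  {"gripper":1,"translation":[0,0,0],"dr":[0,0,0]},
  {"gripper":1,"translation":[0,0,0],"dr":[0,0,0]},
  {"gripper":1,"translation":[0,0,0],"dr":[0,0,0]},
  {"gripper":1,"translation":[0,0,0],"dr":[0,0,0]},
  {"gripper":1,"translation":[0,0,0],"dr":[0,0,0]},
], squeeze=40)

```text
clock: 14.07
eef_pos: [599.8, -162.9, 115.7]
tcp_rot: [-2.719, 0.324, -2.157]
contact_force: [-4.1, 0.7, 7.8]
opening: 0.151
```

```bash
python3 -c "
from g import *
s=r.sense();print(s['opening'],s['wrist_torque'])
goal(1,34.5,39,-2.256-.886)
print('N*.886 units',(-N*.886/(np.pi/2)).round(4))"
```

```text
0.15125309854271543 [0.04714062 0.3292225  0.05866697]
now 14.0667 [ 599.8 -162.9  115.7] [-4.1  0.7  7.8] [-0.37  0.39  2.1   0.89  0.25  1.03]
goal [ 599.5 -161.7  114.3] d/100 [-0.003  0.013 -0.014] dr units [ 0.2822  0.0104 -0.487 ]
N*.886 units [ 0.2819  0.0087 -0.4885]
```

Call:
jog_arm([
  {"gripper":1,"translation":[0,0,0],"dr":[0.0313,0.001,-0.0543]},
  {"gripper":1,"translation":[0,0,0],"dr":[0.0313,0.001,-0.0543]},
  {"gripper":1,"translation":[0,0,0],"dr":[0.0313,0.001,-0.0543]},
  {"gripper":1,"translation":[0,0,0],"dr":[0.0313,0.001,-0.0543]},
  {"gripper":1,"translation":[0,0,0],"dr":[0.0313,0.001,-0.0543]},
  {"gripper":1,"translation":[0,0,0],"dr":[0.0313,0.001,-0.0543]},
  {"gripper":1,"translation":[0,0,0],"dr":[0.0313,0.001,-0.0543]},
  {"gripper":1,"translation":[0,0,0],"dr":[0.0313,0.001,-0.0543]},
  {"gripper":1,"translation":[0,0,0],"dr":[0.0313,0.001,-0.0543]},
  {"gripper":1,"translation":[0,0,0],"dr":[0,0,0]},
  {"gripper":1,"translation":[0,0,0],"dr":[0,0,0]},
])

```text
clock: 14.98
eef_pos: [598.2, -163.8, 114.7]
tcp_rot: [-3.14, 0.523, -3.115]
contact_force: [-13.4, -6.5, 8.0]
opening: 0.159
```

```bash
python3 -c "
from g import *
s=r.sense();print(s['opening'],s['wrist_torque'])
goal(1,34.5,39,-3.142)
b=r.grab_frame('wrist');cv2.imwrite('pics/w8.png',b)"
```

```text
0.1592545882643206 [-0.9227758   1.66887158 -0.5644628 ]
now 14.9833 [ 598.2 -163.8  114.7] [-13.4  -6.5   8. ] [-0.37  0.39  2.1   0.88  0.25  1.93]
goal [ 599.5 -161.7  114.3] d/100 [ 0.013  0.021 -0.005] dr units [ 0.0007 -0.      0.0029]
```

View pics/w8.png

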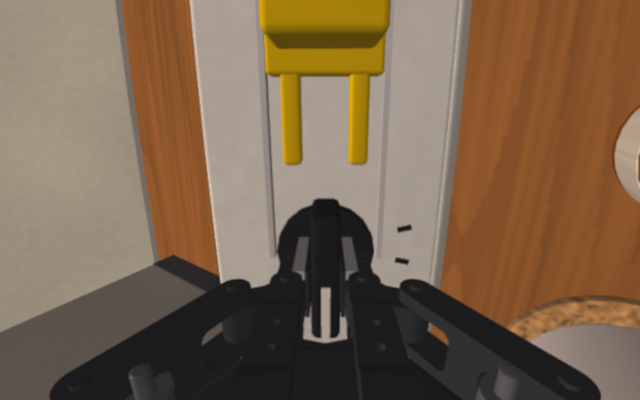

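The bar is now in line with the prongs (columns 290 and 358, bar at 326). I release, retract along the normal and check the angle.

Call:
jog_arm([
  {"gripper":0.5,"translation":[0,0,0],"dr":[0,0,0]},
  {"gripper":0.2,"translation":[0,0,0],"dr":[0,0,0]},
  {"gripper":0.2,"translation":[0,0,0],"dr":[0,0,0]},
  {"gripper":0.2,"translation":[0,0,0],"dr":[0,0,0]},
  {"gripper":0.2,"translation":[-0.1,0,0.17],"dr":[0,0,0]},
  {"gripper":0.2,"translation":[-0.2,0,0.34],"dr":[0,0,0]},
  {"gripper":0.2,"translation":[-0.2,0,0.34],"dr":[0,0,0]},
  {"gripper":1,"translation":[0,0,0],"dr":[0,0,0]},
  {"gripper":1,"translation":[0,0,0],"dr":[0,0,0]},
  {"gripper":1,"translation":[0,0,0],"dr":[0,0,0]},
])

```text
clock: 15.87
eef_pos: [550.0, -162.8, 199.8]
tcp_rot: [-3.141, 0.525, -3.114]
contact_force: [0.2, -0.2, -0.0]
opening: -0.001
```

```bash
python3 -c "
from g import *
s=r.sense();print(s['opening'])
goal(1,34.5,120,-3.142)
b=r.grab_frame('wrist');cv2.imwrite('pics/w9.png',b)"
```

```text
-0.001037971398656159
now 15.8667 [ 550.  -162.8  199.8] [ 0.2 -0.2 -0. ] [-0.41  0.18  2.14  0.57  0.4   2.22]
goal [ 559.  -162.9  184.4] d/100 [ 0.09  -0.001 -0.153] dr units [0.0003 0.0008 0.0016]
```

View pics/w9.png

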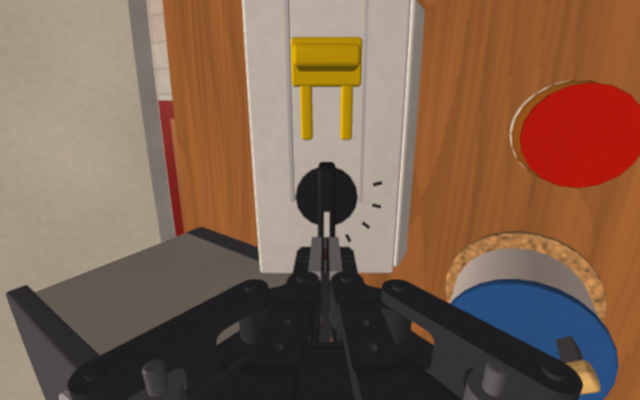

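The pointer lies along the panel's +y and the knob stayed put. Now I bring the closed fingers behind the lock tab.

```bash
python3 -c "
from g import *
c=cal('wrist')
def pl(p,h):
    O,d=ray('wrist',p,c); P=O+d*((o+N*h-O)@N)/(d@N); v=P-o; return np.array([v@X,v@Y]).round(1)
print('tips',pl((307,139),15),pl((346,139),15),'tab',pl((293,38),49),pl((361,38),49),pl((295,70),49),pl((360,68),49),'bar far',pl((326,163),40),'knob',pl((326,195),9), 'corner',pl((260,272),0))
goal(1,-110,130,-3.142);goal(1,-110,49,-3.142)"
```

```text
tips [ 14.1 -15.7] [-16.9 -15.7] tab [ 19.8 -82. ] [-23.1 -81.9] [ 19.  -63.1] [-22.9 -64.2] bar far [-0.9 -0.8] knob [-0.9 32.4] corner [ 63.2 112.5]
now 15.9167 [ 549.8 -162.6  198.9] [-0.7  1.4  0.4] [-0.41  0.18  2.14  0.57  0.4   2.22]
goal [ 558.5 -307.5  193.1] d/100 [ 0.087 -1.449 -0.058] dr units [-0.0002 -0.0001  0.0015]
now 15.9167 [ 549.8 -162.6  198.9] [-0.7  1.4  0.4] [-0.41  0.18  2.14  0.57  0.4   2.22]
goal [ 599.  -306.3  122.9] d/100 [ 0.491 -1.437 -0.759] dr units [-0.0002 -0.0001  0.0015]
```

Call:
jog_arm([
  {"gripper":1,"translation":[0.02,-0.36,0],"dr":[0,0,0]},
  {"gripper":1,"translation":[0.02,-0.36,0],"dr":[0,0,0]},
  {"gripper":1,"translation":[0.02,-0.36,0],"dr":[0,0,0]},
  {"gripper":1,"translation":[0.03,-0.36,-0.05],"dr":[0,0,0]},
  {"gripper":1,"translation":[0.1,0,-0.18],"dr":[0,0,0]},
  {"gripper":1,"translation":[0.1,0,-0.18],"dr":[0,0,0]},
  {"gripper":1,"translation":[0.1,0,-0.17],"dr":[0,0,0]},
  {"gripper":1,"translation":[0.1,0,-0.17],"dr":[0,0,0]},
  {"gripper":1,"translation":[0,0,0],"dr":[0,0,0]},
  {"gripper":1,"translation":[0,0,0],"dr":[0,0,0]},
])

```text
clock: 16.75
eef_pos: [598.2, -305.8, 121.6]
tcp_rot: [3.138, 0.52, -3.115]
contact_force: [1.0, 0.9, 0.3]
opening: -0.003
```

```bash
python3 -c "
from g import *
goal(0,-110,49,-3.142);goal(0,-45,49,-3.142)"
```

```text
now 16.75 [ 598.2 -305.8  121.6] [1.  0.9 0.3] [-0.62  0.46  1.95  0.81  0.43  1.8 ]
goal [ 598.1 -306.3  122.4] d/100 [-0.001 -0.005  0.008] dr units [-0.0017 -0.0021  0.0011]
now 16.75 [ 598.2 -305.8  121.6] [1.  0.9 0.3] [-0.62  0.46  1.95  0.81  0.43  1.8 ]
goal [ 596.1 -241.3  122.4] d/100 [-0.021  0.645  0.008] dr units [-0.0017 -0.0021  0.0011]
```

Push: the full stop is expected near y = -233 to -238 (about 17 mm of free travel, then 55 mm).

Call:
jog_arm([
  {"gripper":1,"translation":[-0.003,0.1,0],"dr":[0,0,0]},
  {"gripper":1,"translation":[-0.003,0.1,0],"dr":[0,0,0]},
  {"gripper":1,"translation":[-0.003,0.1,0],"dr":[0,0,0]},
  {"gripper":1,"translation":[-0.003,0.1,0],"dr":[0,0,0]},
  {"gripper":1,"translation":[-0.003,0.1,0],"dr":[0,0,0]},
  {"gripper":1,"translation":[0,0,0],"dr":[0,0,0]},
])

```text
clock: 17.25
eef_pos: [597.0, -254.4, 124.9]
tcp_rot: [3.141, 0.524, -3.112]
contact_force: [-0.3, 0.7, 0.1]
opening: 0.0
```

Call:
jog_arm([
  {"gripper":1,"translation":[-0.003,0.06,0],"dr":[0,0,0]},
  {"gripper":1,"translation":[-0.003,0.06,0],"dr":[0,0,0]},
  {"gripper":1,"translation":[0,0,0],"dr":[0,0,0]},
])

```text
clock: 17.5
eef_pos: [596.7, -243.9, 124.6]
tcp_rot: [3.141, 0.524, -3.113]
contact_force: [-0.2, 1.0, 0.4]
opening: -0.002
```

Call:
jog_arm([
  {"gripper":1,"translation":[0,0.04,0],"dr":[0,0,0]},
  {"gripper":1,"translation":[0,0.04,0],"dr":[0,0,0]},
  {"gripper":1,"translation":[0,0,0],"dr":[0,0,0]},
  {"gripper":1,"translation":[0,0,0],"dr":[0,0,0]},
])

```text
clock: 17.83
eef_pos: [596.6, -236.5, 124.3]
tcp_rot: [3.141, 0.524, -3.114]
contact_force: [-0.3, 0.2, -0.2]
opening: -0.002
```

```bash
cat > y.py <<'E'
from g import *
goal(0,-45,49,-3.142)
for n in ('wrist','top'):
    c=cal(n); b=r.grab_frame(n); hsv=cv2.cvtColor(b,cv2.COLOR_BGR2HSV); m=cv2.inRange(hsv,(20,150,80),(35,255,255))
    if n=='top': m[:, :390]=0; m[:,445:]=0; m[:150]=0; m[205:]=0
    for q in cv2.findContours(m,0,2)[0]:
        if cv2.contourArea(q)<15: continue
        x,y,w,h=cv2.boundingRect(q); L=[]
        for p in ((x,y),(x+w,y+h)):
            O,d=ray(n,p,c); P=O+d*((o+N*15-O)@N)/(d@N)-o; L.append([(P@X).round(),(P@Y).round()])
        print(n,(x,y,w,h),L)
E
python3 y.py
```

```text
now 17.8333 [ 596.6 -236.5  124.3] [-0.3  0.2 -0.2] [-0.51  0.41  2.03  0.84  0.35  1.86]
goal [ 596.1 -241.3  122.4] d/100 [-0.005 -0.049 -0.019] dr units [-0.0002  0.      0.0013]
wrist (321, 317, 9, 4) [[np.float64(4.0), np.float64(9.0)], [np.float64(-2.0), np.float64(12.0)]]
wrist (348, 246, 26, 41) [[np.float64(-12.0), np.float64(-39.0)], [np.float64(-28.0), np.float64(-13.0)]]
wrist (281, 246, 22, 39) [[np.float64(26.0), np.float64(-40.0)], [np.float64(14.0), np.float64(-14.0)]]
top (390, 168, 24, 17) [[np.float64(27.0), np.float64(31.0)], [np.float64(-30.0), np.float64(-39.0)]]
```

Call:
jog_arm([
  {"gripper":1,"translation":[0,0.03,0],"dr":[0,0,0]},
  {"gripper":1,"translation":[0,0.02,0],"dr":[0,0,0]},
  {"gripper":1,"translation":[0,0,0],"dr":[0,0,0]},
  {"gripper":1,"translation":[0,0,0],"dr":[0,0,0]},
])

```text
clock: 18.27
eef_pos: [596.6, -231.6, 124.4]
tcp_rot: [3.141, 0.524, -3.114]
contact_force: [0.4, 0.0, 0.0]
opening: 0.001
```

Call:
jog_arm([
  {"gripper":1,"translation":[0,0.03,0],"dr":[0,0,0]},
  {"gripper":1,"translation":[0,0.02,0],"dr":[0,0,0]},
  {"gripper":1,"translation":[0,0,0],"dr":[0,0,0]},
  {"gripper":1,"translation":[0,0,0],"dr":[0,0,0]},
])

```text
clock: 18.6
eef_pos: [596.7, -230.7, 124.6]
tcp_rot: [-3.134, 0.525, -3.114]
contact_force: [-4.3, -18.5, -4.6]
opening: -0.006
```

```bash
python3 y.py
```

```text
now 18.6 [ 596.7 -230.7  124.6] [ -4.3 -18.5  -4.6] [-0.49  0.4   2.04  0.84  0.33  1.87]
goal [ 596.1 -241.3  122.4] d/100 [-0.006 -0.106 -0.022] dr units [0.0043 0.0013 0.0045]
wrist (340, 245, 35, 41) [[np.float64(-7.0), np.float64(-35.0)], [np.float64(-28.0), np.float64(-8.0)]]
wrist (282, 245, 29, 40) [[np.float64(26.0), np.float64(-35.0)], [np.float64(10.0), np.float64(-9.0)]]
top (390, 168, 22, 17) [[np.float64(27.0), np.float64(31.0)], [np.float64(-30.0), np.float64(-33.0)]]
```

The push ended against a hard stop at 18 N, after about 55 mm of lock travel. I retreat and check.

Call:
jog_arm([
  {"gripper":1,"translation":[0,-0.05,0],"dr":[0,0,0]},
  {"gripper":1,"translation":[0,-0.1,0],"dr":[0,0,0]},
  {"gripper":1,"translation":[-0.15,-0.05,0.26],"dr":[0,0,0]},
  {"gripper":1,"translation":[-0.2,0,0.34],"dr":[0,0,0]},
  {"gripper":1,"translation":[-0.2,0,0.34],"dr":[0,0,0]},
  {"gripper":1,"translation":[0,0,0.3],"dr":[0,0,0]},
  {"gripper":1,"translation":[-0.2,0,0.3],"dr":[0,0,0]},
  {"gripper":1,"translation":[-0.3,0,0.2],"dr":[0,0,0]},
  {"gripper":1,"translation":[0,0,0],"dr":[0,0,0]},
  {"gripper":1,"translation":[0,0,0],"dr":[0,0,0]},
])

```text
clock: 19.53
eef_pos: [491.3, -247.4, 300.2]
tcp_rot: [-3.14, 0.526, -3.114]
contact_force: [0.4, -0.7, -0.5]
opening: 0.004
```

```bash
cat > v.py <<'E'
from g import *
s=r.sense();print(s['clock'],s['eef_pos'].round(1),s['contact_force'].round(1))
t0=cv2.imread('pics/top0.png');t=r.grab_frame('top');cv2.imwrite('pics/tz.png',t);w=r.grab_frame('wrist');cv2.imwrite('pics/wz.png',w);c=cal('wrist')
hsv=cv2.cvtColor(t,cv2.COLOR_BGR2HSV)
m=cv2.inRange(hsv,(95,90,40),(125,255,255));m[:, :310]=0;m[:,410:]=0
for q in cv2.findContours(m,0,2)[0]:
    if cv2.contourArea(q)>200: e=cv2.minEnclosingCircle(q);print('lid',e,onz('top',e[0],84).round(1))
hs=cv2.cvtColor(w,cv2.COLOR_BGR2HSV)
def pl(p,h):
    O,d=ray('wrist',p,c);P=O+d*((o+N*h-O)@N)/(d@N)-o;return (P@X).round(1),(P@Y).round(1)
m=cv2.inRange(hs,(20,150,80),(35,255,255))
for q in cv2.findContours(m,0,2)[0]:
    if cv2.contourArea(q)>30: a=cv2.minAreaRect(q);print('yel',[pl(p,15) for p in cv2.boxPoints(a)])
# rectified panel, black bar at h=40
g=np.array([[proj('wrist',o+x*X+y*Y+40*N,c)[0] for x in range(45,-46,-3)] for y in range(-6,75,2)],np.float32)
v=cv2.remap(cv2.cvtColor(w,0) if 0 else cv2.cvtColor(w,cv2.COLOR_BGR2GRAY),g[...,0],g[...,1],1)
for y,row in zip(range(-6,75,2),v): print(y,' '.join('%3d'%k for k in row))
# door: darkest-edge row beneath eave per column
gr=cv2.cvtColor(t,cv2.COLOR_BGR2GRAY)
print('door',[(x,gr[165:185,x].tolist()) for x in (250,275,300,320)])
E
python3 v.py
```

```text
19.5333 [ 491.3 -247.4  300.2] [ 0.4 -0.7 -0.5]
lid ((359.2432556152344, 233.1216278076172), 19.01128387451172) [449.6 -65.4  84. ]
yel [(np.float64(24.3), np.float64(-32.7)), (np.float64(-25.0), np.float64(-32.5)), (np.float64(-26.0), np.float64(41.2)), (np.float64(26.1), np.float64(41.1))]
-6 172 171 171 170 172 173 154 161 169 168 134 121 150 159  96  76  76 120 168 159 132 118 160 167 158 163 169 168 167 167 168
-4 171 171 171 171 172 171 154 154 172 172 138 124 142 124  38  27  28  67 149 160 134 120 163 170 159 163 169 168 167 166 168
-2 170 171 173 173 172 171 153 152 171 172 138 125  97  55  24  22  22  28  79 149 134 119 163 170 159 163 170 168 167 166 168
0 171 173 173 174 173 171 152 152 171 171 138 125  67  29  25  23  22  23  40 142 134 119 162 170 159 163 169 169 167 167 167
2 173 174 173 173 173 172 153 155 170 173 138 125  68  30  25  25  23  23  39 143 134 119 162 172 157 164 170 168 167 168 167
4 173 174 172 172 173 171 153 157 172 166 138 125  68  31  30  28  27  26  38 143 134 115 156 171 158 165 170 168 168 166 166
6 173 174 173 171 172 172 155 155 168 143 138 12
[... 4084 characters left out ...]
  39  86  86  87  86  85  42  30  29  30  31  32 129 168
72 172 170 162  54  28  29  30  30  32  67  87  90  90  91  72  28  28  41  90  90  90  88  83  42  29  29  31  31  29 116 167
74 171 171 152  45  29  31  30  29  30  48  73  97 111 113  90  34  34  51 110 112 104  88  62  35  30  30  31  30  29  97 166
door [(250, [57, 41, 39, 39, 39, 38, 37, 39, 36, 35, 35, 36, 44, 74, 103, 109, 105, 102, 101, 104]), (275, [53, 37, 34, 31, 38, 41, 51, 52, 47, 45, 44, 40, 50, 81, 106, 108, 104, 103, 103, 107]), (300, [45, 86, 125, 107, 87, 78, 77, 73, 73, 70, 65, 53, 64, 102, 108, 109, 103, 107, 108, 108]), (320, [46, 50, 70, 64, 56, 55, 61, 61, 58, 57, 54, 46, 67, 105, 117, 114, 108, 102, 100, 107])]
```

```bash
python3 -c "
from rig import r
print(r.sign_off())"
```

```text
the job is handed in; nothing more can be done
None
```

I did all four steps in order and handed the job in at about 19.6 s. No verdict was reported.

| Step | What I did | Last check |
|---|---|---|
| Pot | Carried it upright by its bar to the trivet and let go | The top view puts it 1–4 mm from the measured trivet centre. |
| Door | Pushed it home with the tool tilted under the eave | The push met a hard stop at 23 N. The door's lower edge lies parallel to the oven front. |
| Knob | Gripped the bar and turned it about 0.89 rad | The bar lies along the panel's y axis, so it reads about 1.4 rad to within a few hundredths. |
| Lock | Slid it over the knob to a hard stop at 18 N | The prongs are on both sides of the bar, and the tips have moved about 57 mm against a nominal 55 mm. |

- **Disagreement:** the top and wrist views differed by about 5 mm on where the control panel sits in y. I used a value between them, and the grasp on the knob was still centred.
- **Tilt:** the wrist could not make the first 49° tilt for the door push because a joint neared its limit, so I used about 30°.
- **Not measured:** I did not measure the bystanders' final positions. The arm was planned to stay clear of them, and no force reading suggested a knock.

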